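# Fetch the rolling pin out of its half-lidded box

## Robot

A 6-joint arm with a two-finger parallel gripper is mounted at the origin on the work surface. World frame = base frame: x ahead of the robot, y to its left, z up, the work surface at z = 0. Lengths are in m, angles in degrees, forces in N, time in s.
With the tool pointing down it reaches from about 0.25 to 0.725 m from the base axis. Payload 9.7 kg.
Tool frame: the origin (TCP) lies midway between the tips of the shut fingers; the grasp point (between the pads) lies 19 mm behind it; z points along the fingers, y is the line along which they close (so a half turn about z gives the same grasp; the last joint's range is limited). The gripper opens to 85 mm and grips with 20 to 120 N. Pads are 22 mm wide; open, the fingers measure 114 mm over their backs; the gripper's body (76 mm by 85 mm) begins 54 mm behind the grasp point. The pads swing forward as they close: fully open they stand 13 mm farther back than shut.
Start: joints at [76.031, 4.979, 10.078, 95.1, 0, 90], TCP at [0.133, 0.534, 0.231] pointing down, gripper open.
Joint ranges: [-179.16, 179.16], [-48.56, 103.87], [-65.8, 70.77], [-126.05, 130.52], [-82.76, 87.17], [-180, 180]. Speed limits (degrees/s): [127.2, 127.2, 147.25, 180, 180, 180].

## Interface

Orientations are given as [roll, pitch, yaw] about the fixed x, y, z axes, in that order (R = Rz(yaw) Ry(pitch) Rx(roll)).
In Python, from workcell import * gives the robot as it stands.
- The arm moves only by the tool servo_tool, never from a script. Its argument "moves" is a list of rows, each a list of 4 numbers: the shift along the world's x, y, z in cm, then the turn about the world's z in rad. A call has 1 to 20 rows; each row is the pose to reach, as a shift and turn from the pose commanded when the call began; what a row does not reach only later rows make up. A row lasts 1/12 s, in which the tool goes at most 41.7 mm and 7.16 degrees, less where a joint would pass 70% of its speed; a pose out of reach is approached as far as the arm can. A call with a gripper value outside its range is refused whole. "claw" is the closure, from 0 (fully open) to 1 (shut), set as the call begins (left out, the last holds). The fingers move at their own pace and stop on an object; "force" is the grip in N (left out, the last holds). Time passes only in rows, so rows that repeat a pose let the fingers close. It gives the time, the measured TCP pose, the force, the opening and the grip force at its end, in the units of the state.
- get_obs(): the state, without advancing time (a new reading comes with each control period).
- camera(name): name is "scene" or "side" or "wrist"; returns the picture (400x640x3 uint8, red, green, blue); there is no depth.
- get_calibration(name): a dict with "fx", "fy", "cx", "cy" (pixels), "rvec" (rotation vector, rad) and "tvec" (3), from world to camera coordinates, as OpenCV has them; the wrist camera has in their place "tool_from_camera" (4x4, takes a point from camera to tool coordinates, whose origin is the TCP and whose axes are the flange's). Camera axes: x right, y down, z forward; pixel columns grow to the right and rows downward; lengths in m; the calibration is good to about 2 mm. A picture is of the moment at which its call begins: read the wrist's pose just before it. get_calibration takes no time and is no camera call.
- job_done(): hands the job in; it is judged then, once.
The state is a dict: "time": time; "q": joint angles; "qd": joint speeds; "joint_efforts": joint torques, N m; "ee_pos": TCP position; "tcp_rot": TCP orientation; "wrist_force": force on the tool from outside, world axes, zero at the start; "torque": the same for the moment, N m; "opening": finger opening in m; "grasp_force": force on a finger pad.
Only numpy, scipy, OpenCV 4.12 (cv2) and the standard library are available. Lean on these libraries where they do the work, as an engineer would, in place of code of your own. Each camera call takes 0.05 s, during which the arm holds its last target. There are 200 camera calls.

## Task

The bench scraper has been left hanging across the mouth of the rolling-pin box: put it away in the long slot of the slotted wooden block, blade down, pushed in until its handle sits on the block, and let go of it. Then get the rolling pin out of the box (it is longer than the mouth, so slant it, bare end first, from under the half lid) and finish while holding it in the gripper, roughly level and a good hand's width above the top of the box, touching nothing else. Leave the scraper in its slot and do not shift or tip the tumbler, bowl and bottle.

Things in the scene. Friction and masses are not known exactly. Their poses are not given: they have to be found in the camera images.
- pin_box: brown wooden box fixed to the counter, 364 (its x) x 174 (its y) x 100 high, origin at the centre of its underside. Walls 12, floor 8 thick. A fixed half lid covers x = -182 to -55; the mouth is open from x = -55 to +170, 150 wide. Two V saddles inside, 14 thick, 60 wide, up to 48 above the counter, across x = -100 and +120, carry the pin; bare floor between them (mm)
- lid_edge (a point): middle of the half lid's free edge, on its upper face: x = -55, y = 0, z = 100 of the box. The lid is 8 thick, flush with the rim, its underside 92 above the counter; axes as the box's (mm)
- open_end (a point): middle of the upper outer edge of the box's uncovered end: at x = +182, y = 0, z = 100 of the box (mm)
- pin: pale wooden rolling pin without handles, 300 long, 30 diameter, tapered ends, 0.13 to 0.25 kg; origin at its centre, x along it; may turn about its own x. Starts in the saddles along the box's x, centre about 46 above the counter and about 4 to the open side of the box's middle, its -x end (tail) some 90 under the lid, its +x end (nose) about 15 from the bare end wall (mm)
- pin_tail (a point): centre of the end face of the pin that starts under the lid (150 from its centre) (mm)
- pin_nose (a point): centre of the end face of the pin that starts in the open part of the box (150 from its centre) (mm)
- scraper: bench scraper: black bar handle 204 long (its x) x 22 wide (its y) x 26 high, steel blade 110 wide (x) x 4 thick (y) hanging 36 below it; 0.17 to 0.29 kg; origin at the centre of the handle's underside, z up. Starts across the mouth of the box, handle ends on both side walls (underside 100 above the counter), blade hanging in the box above the pin (mm)
- block: dark wooden block fixed to the counter, 170 (its x) x 84 (its y) x 70 high, origin at the centre of its underside, z up. Two slots in its top, 55 deep, both along x with 3 chamfers: the long one 118 x 10 centred at y = -15, and a short knife slot 47 x 8 at y = +22, too short for the scraper (mm)
- block_hole0 (a point): centre of the mouth of the long slot, on the block's top 70 above the counter; axes as the block's: x along the slot, z up. A scraper that is fully in has its origin here, either way round (mm)
- tumbler: clear drinking tumbler, 72 diameter, 95 high, origin at the centre of its foot; leave alone (mm)
- bowl: white bowl, 130 diameter, 55 high, origin at the centre of its foot; leave alone (mm)
- syrup: amber bottle, 60 diameter, 160 high, origin at the centre of its foot; leave alone (mm)
Mind the look-alikes: they are no part of the job. What is meant by the scraper is not white, and is the larger of those in its own colour.

How it is judged:
By the outcome, as a careful person would: the job done as asked, in the order asked, and still so for the second after the job is handed in, while the arm keeps its last pose, push and grip.
It also fails if it takes over 61 s, if anything falls off the work surface, if the arm or the gripper's body presses on something with over 40 N, if the wrist force passes 120 N, or if a joint passes its speed limit or range.

## Working session

There is one attempt and no reset: what is moved stays moved. The work goes in short steps, Python scripts to look and compute and a tool call to move; the robot and the scene stay as the last step left them, time stands still between calls to the robot, and variables do not carry over. Pictures are saved under pics/ and viewed, at most 10 in all, crops included, and the job is handed in when it is done.

Besides the shell and the picture viewer there is one more tool, called after "Request:" as name(argument=value, ...) on one line, values as JSON. servo_tool: Moves the arm, as the interface text tells. Its arguments: {"type":"object","properties":{"moves":{"type":"array","items":{"type":"array","items":{"type":"number"}}},"claw":{"type":"number"},"force":{"type":"number"}},"required":["moves"]}

```bash
mkdir -p pics; cat > h.py <<'E'
from workcell import *
import numpy as np, cv2
def cal(n):
    c=get_calibration(n);K=np.array([[c['fx'],0,c['cx']],[0,c['fy'],c['cy']],[0,0,1.]])
    if 'rvec' in c:
        R=cv2.Rodrigues(np.array(c['rvec'],float))[0];t=np.array(c['tvec'],float).ravel()
    else:
        from scipy.spatial.transform import Rotation as Ro
        o=get_obs();T=np.eye(4);T[:3,:3]=Ro.from_euler('xyz',o['tcp_rot'],degrees=True).as_matrix();T[:3,3]=o['ee_pos']
        M=np.linalg.inv(T@np.array(c['tool_from_camera']));R=M[:3,:3];t=M[:3,3]
    return K,R,t
def ray(C,uv):
    K,R,t=C;d=R.T@np.linalg.inv(K)@np.array([uv[0],uv[1],1.]);return -R.T@t,d/np.linalg.norm(d)
def plane(C,uv,z):
    o,d=ray(C,uv);return o+d*(z-o[2])/d[2]
def tri(C1,a,C2,b):
    o1,d1=ray(C1,a);o2,d2=ray(C2,b)
    s=np.linalg.lstsq(np.c_[d1,-d2],o2-o1,rcond=None)[0];p,q=o1+s[0]*d1,o2+s[1]*d2
    return (p+q)/2,np.linalg.norm(p-q)*1000
def proj(C,P):
    K,R,t=C;p=K@(R@np.asarray(P)+t);return p[:2]/p[2]
def snap(n,f):
    C=cal(n);im=camera(n)[:,:,::-1].copy();cv2.imwrite('pics/'+f,im);return C,im
E
python3 - <<'E'
from h import *
o=get_obs();print(o)
for n in('scene','side','wrist'):
    C,im=snap(n,n+'0.png');print(n,C[0][0,0],-C[1].T@C[2],C[1][2])
E
```

```text
{'time': 0.0, 'q': array([7.60317764e+01, 5.01186180e+00, 1.00331916e+01, 9.50993769e+01,
       3.34725547e-04, 9.00015158e+01]), 'qd': array([ 0.03094488,  0.07969022, -0.00696052, -0.00336345,  0.051965  ,
        0.06595898]), 'joint_efforts': array([ 2.38587359e-03, -5.20382380e+01,  4.64809585e+01,  1.59718422e-02,
        1.47315877e-04, -1.05526178e-05]), 'ee_pos': array([0.13270276, 0.53350892, 0.23056445]), 'tcp_rot': array([-1.79921953e+02, -3.32660506e-04,  1.66030260e+02]), 'wrist_force': array([-0.49014487, -0.1050384 ,  0.35589522]), 'torque': array([-0.01477566,  0.01054659, -0.01332722]), 'grasp_force': 0.0, 'opening': 0.08492420885968088}
scene 375.18178646985285 [ 0.8956706  -0.56134419  0.78524041] [-0.37794617  0.59733182 -0.70735521]
side 460.66454980997 [ 0.44717795 -1.15268669  1.0683399 ] [ 0.06833721  0.76838209 -0.63633246]
wrist 288.6204390008028 [0.0653415  0.54959726 0.37265986] [ 0.26579032 -0.06663475 -0.96172518]
```

View pics/scene0.png

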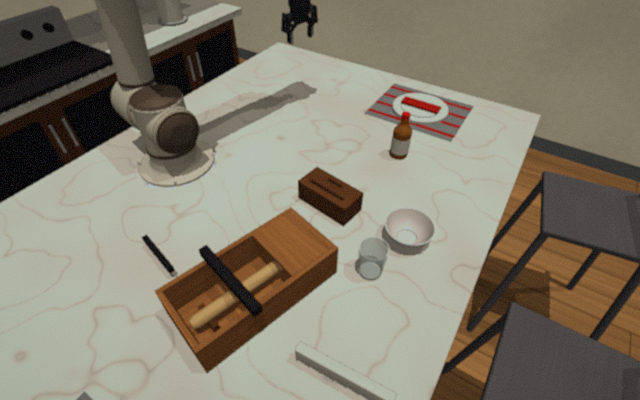

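View pics/side0.png

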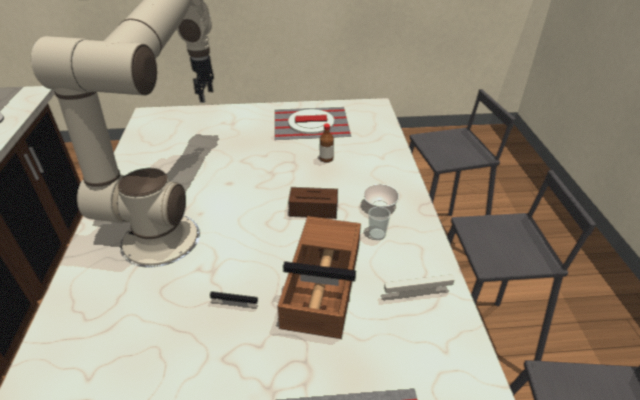

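The scene and side pictures show three scraper-like things. One is a long black bar across the box (scene 230,278; side 320,271), one a small black bar on the counter (scene 160,255; side 234,299), and one white (scene 345,372; side 417,287). The large black one across the box mouth fits: it is not white and is the larger of the black ones. The block is at scene (330,195). I'll confirm in enlarged crops.

```bash
python3 - <<'E'
import cv2
def crop(f,x0,y0,w,h,s,o):
    im=cv2.imread('pics/'+f)[y0:y0+h,x0:x0+w];im=cv2.resize(im,None,fx=s,fy=s,interpolation=cv2.INTER_CUBIC)
    for v in range(0,w,20): cv2.line(im,(v*s,0),(v*s,6),(0,0,255),1);cv2.putText(im,str(x0+v),(v*s,18),0,.35,(0,0,255))
    for v in range(0,h,20): cv2.line(im,(0,v*s),(6,v*s),(0,0,255),1);cv2.putText(im,str(y0+v),(8,v*s+4),0,.35,(0,0,255))
    cv2.imwrite('pics/'+o,im)
crop('scene0.png',140,165,260,200,3,'sc1.png')
crop('side0.png',200,180,200,150,4,'si1.png')
E
```

```text
(no output)
```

View pics/sc1.png

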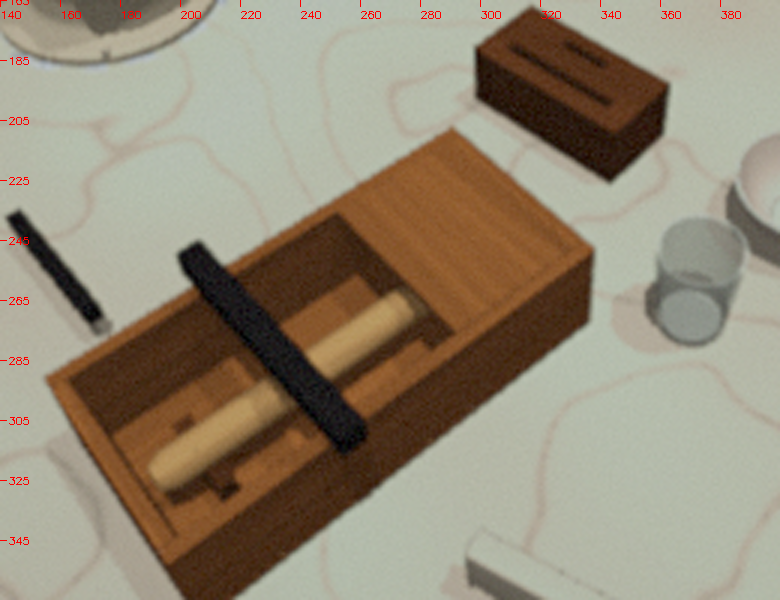

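View pics/si1.png

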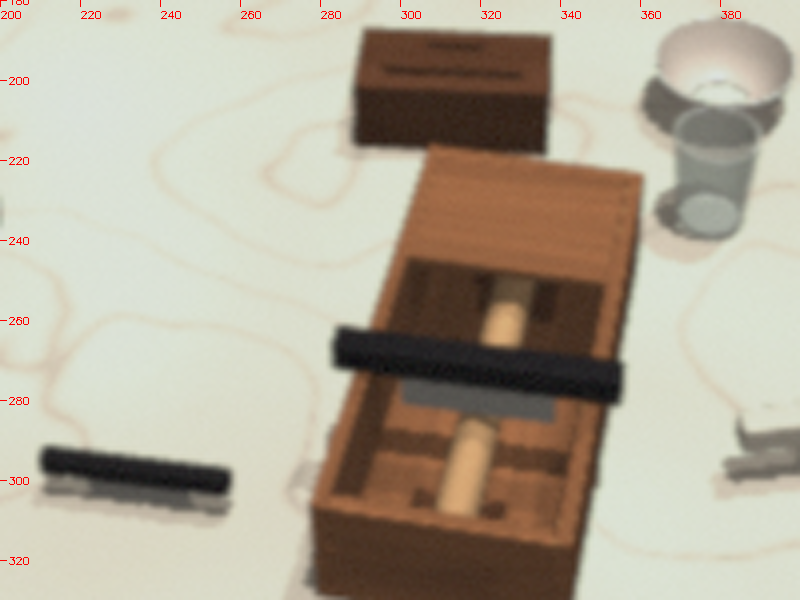

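The crops confirm it: the large black bar with the steel blade hanging in the box is the scraper. The block's long slot is the one on its near side. Next I triangulate the corners.

```bash
python3 - <<'E'
from h import *
S,D=cal('scene'),cal('side')
s=lambda x,y:(140+(x+.5)/3-.5,165+(y+.5)/3-.5); d=lambda x,y:(200+(x+.5)/4-.5,180+(y+.5)/4-.5)
P={'boxLL':((452,128),(430,146)),'boxLR':((593,248),(643,175)),'boxOL':((47,378),(313,505)),'boxOR':((168,565),(574,545)),
'blkBL':((476,47),(357,86)),'blkTL':((533,8),(364,29)),'blkTR':((668,86),(551,36)),'blkBR':((613,133),(548,94)),
'slot0':((509,47),(385,70)),'slot1':((612,104),(522,75)),'lidL':((337,212),(406,258)),'lidR':((455,333),(604,284))}
W={}
for k,(a,b) in P.items():
    W[k],e=tri(S,s(*a),D,d(*b));print(k,W[k].round(4),round(e,1))
f=lambda a,b:np.degrees(np.arctan2(*(W[a]-W[b])[[1,0]])).round(1)
print('box x dir',f('boxOL','boxLL'),f('boxOR','boxLR'),np.linalg.norm(W['boxOL']-W['boxLL']),np.linalg.norm(W['boxOL']-W['boxOR']))
print('blk',f('blkTR','blkTL'),f('blkBR','blkBL'),f('slot1','slot0'),np.mean([W[k] for k in W if 'blk' in k],0),(W['slot0']+W['slot1'])/2)
r=[]
for n,f0,roi in(('scene','scene0.png',(195,240,265,320)),('side','side0.png',(280,255,360,285))):
    im=cv2.imread('pics/'+f0);m=np.zeros(im.shape[:2],np.uint8);x0,y0,x1,y1=roi
    m[y0:y1,x0:x1]=(im[y0:y1,x0:x1].max(2)<42)*255
    m=cv2.morphologyEx(m,cv2.MORPH_OPEN,np.ones((3,3)))
    c=max(cv2.findContours(m,0,2)[0],key=cv2.contourArea);q=cv2.minAreaRect(c);b=cv2.boxPoints(q)
    if np.linalg.norm(b[0]-b[1])>np.linalg.norm(b[1]-b[2]): e=[(b[1]+b[2])/2,(b[0]+b[3])/2]
    else: e=[(b[0]+b[1])/2,(b[2]+b[3])/2]
    e=sorted(e,key=lambda p:p[0]);print(n,q,e);r.append(e)
a=[tri(S,r[0][i],D,r[1][i]) for i in(0,1)];print(a,(a[0][0]+a[1][0])/2)
v=a[1][0]-a[0][0];print(np.linalg.norm(v),np.degrees(np.arctan2(v[1],v[0])))
E
```

```text
boxLL [ 0.4926 -0.0459  0.1021] 2.4
boxLR [ 0.6564 -0.0925  0.1023] 0.3
boxOL [ 0.3958 -0.391   0.1013] 0.3
boxOR [ 0.5609 -0.4394  0.1045] 0.6
blkBL [0.4359 0.0709 0.0744] 0.5
blkTL [0.4449 0.1569 0.0673] 3.2
blkTR [0.6094 0.1265 0.0719] 3.8
blkBR [0.5976 0.0455 0.0739] 1.9
slot0 [0.4609 0.0892 0.0742] 1.8
slot1 [0.5783 0.0782 0.0705] 0.5
lidL [ 0.4674 -0.1667  0.0985] 1.5
lidR [ 0.6108 -0.2095  0.1019] 1.9
box x dir -105.7 -105.4 0.3584531319202329 0.17209209763599764
blk -10.5 -8.9 -5.4 [0.52192671 0.09995381 0.07187957] [0.51961647 0.08370429 0.07236692]
scene ((230.5391845703125, 280.6492919921875), (86.54432678222656, 13.05374526977539), 48.73139953613281) [array([201.9973 , 248.12482], dtype=float32), array([259.08105, 313.17377], dtype=float32)]
side ((319.05938720703125, 271.0399169921875), (69.36046600341797, 9.59784984588623), 7.352378845214844) [array([284.6643 , 266.60184], dtype=float32), array([353.45447, 275.478  ], dtype=float32)]
[(array([ 0.41567879, -0.27102244,  0.12221005]), np.float64(5.398321341255835)), (array([ 0.60686149, -0.31385671,  0.10725088]), np.float64(8.36840937972551))] [ 0.51127014 -0.29243957  0.11473047]
0.1964926812739145 -12.628504847655766
```

Request:
servo_tool(moves=[[2.5, -3, 0, 0], [5, -6, 0, 0], [7.5, -9, 0, 0], [10, -12, 0, 0], [12.5, -15, 0, 0], [15, -18, 0, 0], [17.5, -21, 0, 0], [20, -24, 0, 0], [22.5, -27, 0, 0], [25, -30, 0, 0], [27.5, -33, 0, 0], [30, -36, 0, 0], [32.5, -39, 0, 0], [35, -42, 0, 0], [37, -44.5, 0, 0], [37, -44.5, 0, 0], [37, -44.5, 0, 0], [37, -44.5, 0, 0]])

```text
time: 1.65
ee_pos: [0.5025, 0.0887, 0.231]
tcp_rot: [-180.0, -0.0, 166.0]
wrist_force: [0.0, 0.1, 0.9]
opening: 0.0854
grasp_force: 0.0
```

```bash
python3 - <<'E'
from h import *
C,im=snap('wrist','w1.png');np.savez('w1.npz',K=C[0],R=C[1],t=C[2])
print(get_obs()['q'])
x0,y0,x1,y1=0,0,640,400
for n,p in dict(scr=(.511,-.292,.115),blk=(.522,.1,.07),slot=(.519,.084,.07)).items(): print(n,proj(C,p))
E
```

```text
[ 1.00646693e+01 -4.70290469e-01  4.44787727e+00  9.49394197e+01
  1.09894228e-02  2.40091247e+01]
scr [-38.77315612 285.02703069]
blk [335.74982074 193.93014207]
slot [320.85397006 194.76512778]
```

View pics/w1.png

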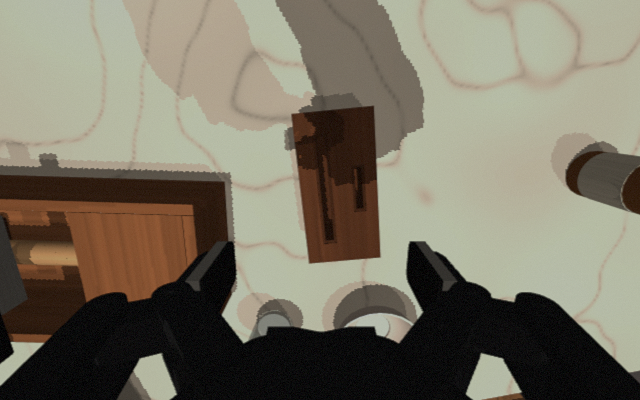

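The wrist view shows the block's top corners at (292,115), (374,107), (380,257) and (310,263). The long slot runs from about (321,150) to (330,242).

```bash
cat > slot.py <<'E'
from h import *
def corners(im,C):
    hsv=cv2.cvtColor(im,cv2.COLOR_BGR2HSV)
    return hsv
E
python3 - <<'E'
from h import *
z=np.load('w1.npz');C=(z['K'],z['R'],z['t']);im=cv2.imread('pics/w1.png')
S=cal('scene')
s=lambda x,y:(140+(x+.5)/3-.5,165+(y+.5)/3-.5)
hsv=cv2.cvtColor(im,cv2.COLOR_BGR2HSV)
m=((hsv[:,:,1]>110)&(hsv[:,:,0]<25)).astype(np.uint8)*255;m[:,:270]=0;m[:90]=0;m[:,400:]=0;m[275:]=0
c=max(cv2.findContours(m,0,2)[0],key=cv2.contourArea);q=cv2.minAreaRect(c);print(q)
c4=cv2.approxPolyDP(c,6,True)[:,0];print(c4.tolist())
W=[]
for w,sc in (((292,115),(476,47)),((374,107),(533,8)),((380,257),(668,86)),((310,263),(613,133))):
    P,e=tri(C,w,S,s(*sc));Q=plane(C,w,.07);W.append(Q);print(P.round(4),round(e,1),Q.round(4))
W=np.array(W);print(W.mean(0),[np.degrees(np.arctan2(*(W[a]-W[b])[[1,0]])).round(2) for a,b in((3,0),(2,1))],[np.linalg.norm(W[i]-W[i-1]).round(4) for i in range(4)])
g=im.max(2);g2=im[:,:,2].astype(int)
for y in range(150,250,10): print(y,g2[y,310:368].tolist())
E
```

```text
((338.9918212890625, 184.40982055664062), (150.56092834472656, 81.75377655029297), 84.80557250976562)
[[372, 106], [292, 115], [310, 262], [379, 256]]
[0.4311 0.0762 0.0684] 1.6 [0.4305 0.0759 0.07  ]
[0.4431 0.1593 0.0626] 0.2 [0.4429 0.158  0.07  ]
[0.6091 0.1316 0.0663] 3.9 [0.6086 0.1326 0.07  ]
[0.5965 0.0505 0.068 ] 2.6 [0.5965 0.0517 0.07  ]
[0.51962651 0.10452957 0.07      ] [np.float64(-8.3), np.float64(-8.69)] [np.float64(0.1678), np.float64(0.083), np.float64(0.1677), np.float64(0.0819)]
150 [49, 50, 50, 49, 46, 43, 36, 31, 41, 33, 30, 33, 35, 37, 37, 35, 31, 29, 37, 33, 37, 44, 48, 44, 43, 46, 42, 42, 46, 44, 47, 45, 43, 46, 45, 45, 46, 42, 44, 42, 47, 43, 43, 48, 49, 47, 47, 47, 49, 49, 45, 46, 45, 47, 49, 49, 50, 47]
160 [50, 49, 53, 48, 49, 47, 45, 36, 31, 34, 36, 34, 34, 55, 70, 79, 67, 45, 33, 43, 44, 48, 48, 46, 47, 48, 40, 46, 46, 46, 48, 44, 45, 43, 42, 45, 45, 47, 42, 43, 43, 45, 45, 46, 49, 47, 48, 44, 49, 47, 47, 46, 48, 46, 51, 49, 48, 47]
170 [87, 93, 87, 91, 89, 84, 69, 64, 52, 34, 34, 35, 32, 37, 66, 74, 79, 62, 47, 36, 41, 45, 45, 48, 44, 43, 44, 46, 44, 4
[... 1073 characters left out ...]
1, 90, 88, 86, 83, 84, 85, 93, 95, 89, 77, 66, 53, 30, 31, 30, 31, 29, 29, 36, 37, 51, 61, 66, 78, 84, 86, 87, 84, 80, 80, 80, 81, 81, 78, 76, 77, 76, 80, 85, 81, 82, 78, 78, 79, 82, 80, 82, 80, 79, 77, 77, 82, 80, 82, 82, 87]
230 [90, 89, 88, 89, 90, 86, 82, 81, 89, 91, 97, 89, 78, 72, 55, 30, 27, 30, 29, 28, 27, 27, 31, 53, 61, 66, 83, 84, 88, 88, 83, 82, 82, 81, 79, 80, 76, 77, 75, 79, 82, 81, 80, 79, 78, 80, 82, 80, 83, 81, 81, 78, 80, 79, 80, 83, 81, 84]
240 [89, 86, 90, 88, 88, 87, 84, 81, 81, 84, 94, 95, 91, 74, 72, 59, 51, 51, 51, 55, 58, 65, 63, 64, 66, 67, 68, 81, 88, 86, 88, 84, 82, 81, 80, 80, 80, 75, 75, 79, 79, 77, 81, 81, 78, 81, 82, 80, 80, 78, 78, 79, 76, 77, 78, 79, 79, 86]
```

Request:
servo_tool(moves=[[0.5, -4, 0, 0], [1, -8, 0, 0], [1.5, -12, 0, 0], [2, -16, 0, 0], [2.5, -20, 0, 0], [3, -24, 0, 0], [3.5, -28, 0, 0], [4, -32, 0, 0], [4.5, -36, 0, 0], [4.5, -38, 0, 0], [4.5, -38, 0, 0], [4.5, -38, 0, 0]])

```text
time: 2.7
ee_pos: [0.5478, -0.291, 0.231]
tcp_rot: [180.0, -0.0, 166.0]
wrist_force: [-0.6, -0.2, -0.5]
opening: 0.0855
grasp_force: 0.0
```

```bash
python3 - <<'E'
from h import *
C,im=snap('wrist','w2.png');np.savez('w2.npz',K=C[0],R=C[1],t=C[2]);print(get_obs()['q'].round(1),get_obs()['ee_pos'])
E
```

```text
[-27.9  15.   21.5  96.5   0.  -14. ] [ 0.54790883 -0.29014943  0.2313409 ]
```

View pics/w2.png

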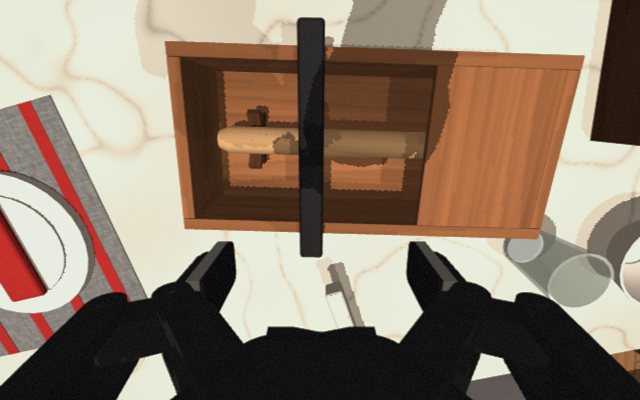

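The wrist view shows the scraper handle from (310,18) to (311,256). The box corners are at (166,42), (184,228), (583,56) and (545,238), and the pin's nose is at (219,138).

```bash
python3 - <<'E'
from h import *
z=np.load('w2.npz');C=(z['K'],z['R'],z['t'])
a=np.array([plane(C,p,.126) for p in((297,18),(324,17),(300,255),(322,256))])
print(a.round(4));A,B=(a[0]+a[1])/2,(a[2]+a[3])/2;print('scr',(A+B)/2,np.linalg.norm(B-A),np.degrees(np.arctan2(*(B-A)[[1,0]])))
b=np.array([plane(C,p,.1) for p in((166,42),(184,228),(545,238),(583,56))]);print(b.round(4))
S,D=cal('scene'),cal('side');s=lambda x,y:(140+(x+.5)/3-.5,165+(y+.5)/3-.5)
for p,q in zip(((166,42),(184,228),(545,238),(583,56)),((47,378),(168,565),(593,248),(452,128))): P,e=tri(C,p,S,s(*q));print(P.round(4),round(e,1))
print('box',b.mean(0),[np.linalg.norm(b[i]-b[i-1]).round(4) for i in range(4)],[np.degrees(np.arctan2(*(b[i]-b[j])[[1,0]])).round(1) for i,j in((0,3),(1,2))])
for p in((219,138),(424,131),(424,157),(285,127),(285,153)):print('pin',plane(C,p,.046).round(4))
E
```

```text
[[ 0.4093 -0.2759  0.126 ]
 [ 0.4135 -0.2558  0.126 ]
 [ 0.6016 -0.3253  0.126 ]
 [ 0.6077 -0.3053  0.126 ]]
scr [ 0.50800945 -0.29058323  0.126     ] 0.19947096686986918 -14.352890257846916
[[ 0.3924 -0.3894  0.1   ]
 [ 0.5566 -0.4371  0.1   ]
 [ 0.6565 -0.0811  0.1   ]
 [ 0.4895 -0.0432  0.1   ]]
[ 0.3921 -0.3901  0.0973] 1.2
[ 0.5575 -0.4385  0.0974] 0.4
[ 0.6548 -0.0863  0.1004] 8.0
[ 0.4897 -0.0416  0.0964] 2.2
box [ 0.52372725 -0.23768924  0.1       ] [np.float64(0.3596), np.float64(0.171), np.float64(0.3698), np.float64(0.1712)] [np.float64(-105.7), np.float64(-105.7)]
pin [ 0.4797 -0.3917  0.046 ]
pin [ 0.5272 -0.1686  0.046 ]
pin [ 0.5559 -0.1728  0.046 ]
pin [ 0.4859 -0.317   0.046 ]
pin [ 0.5135 -0.3248  0.046 ]
```

Request:
servo_tool(moves=[[-2, 0, 0, 0], [-3.9, 0, -2, 0], [-3.9, 0, -5, 0], [-3.9, 0, -8, 0], [-3.9, 0, -11, 0], [-3.9, 0, -13, 0], [-3.9, 0, -13.1, 0], [-3.9, 0, -13.1, 0]])

```text
time: 3.42
ee_pos: [0.5086, -0.2894, 0.1002]
tcp_rot: [180.0, -0.1, 166.2]
wrist_force: [-0.3, -0.6, 1.7]
opening: 0.0853
grasp_force: 0.0
```

Request:
servo_tool(moves=[[0, 0, 0, 0], [0, 0, 0, 0], [0, 0, 0, 0], [0, 0, 0, 0], [0, 0, 0, 0], [0, 0, 0, 0], [0, 0, 0, 0], [0, 0, 0, 0], [0, 0, 0, 0], [0, 0, 0, 0]], claw=1, force=60)

```text
time: 4.25
ee_pos: [0.5091, -0.2915, 0.1011]
tcp_rot: [-180.0, 0.1, 166.0]
wrist_force: [-0.6, 0.7, 6.6]
opening: 0.0212
grasp_force: 59.7
```

Request:
servo_tool(moves=[[0, 0, 3, 0], [0, 0, 6, 0], [0, 0, 9, 0], [0, 3, 11, 0], [0, 7, 12, 0.02], [0, 11, 12, 0.05], [0, 15, 12, 0.08], [0.3, 19, 12, 0.096], [0.5, 23, 12, 0.096], [0.8, 27, 12, 0.096], [0.8, 31, 12, 0.096], [0.8, 35, 12, 0.096], [0.8, 38, 10, 0.096], [0.8, 38, 7, 0.096], [0.8, 38, 6, 0.096], [0.8, 38, 6, 0.096], [0.8, 38, 6, 0.096]])

```text
time: 5.67
ee_pos: [0.5165, 0.088, 0.1604]
tcp_rot: [-180.0, -0.1, 171.5]
wrist_force: [-0.5, -0.3, -1.3]
opening: 0.0207
grasp_force: 59.3
```

```bash
python3 - <<'E'
from h import *
C,im=snap('wrist','w3.png');np.savez('w3.npz',K=C[0],R=C[1],t=C[2]);print(get_obs()['ee_pos'],get_obs()['tcp_rot'],get_obs()['wrist_force'])
_,b=snap('side','side3.png');_,a=snap('scene','scene3.png')
a=cv2.resize(a[120:240,270:390],None,fx=3,fy=3,interpolation=2);b=cv2.resize(b[110:230,260:380],None,fx=3,fy=3,interpolation=2)
w=cv2.resize(im[0:300,170:510],None,fx=.88*0+.7,fy=.7)
cv2.imwrite('pics/m3.png',np.hstack([a,b]));
E
```

```text
[0.51706991 0.08789141 0.16142137] [1.79992515e+02 4.01246930e-02 1.71455870e+02] [ 0.22386555 -0.26560607 -1.06319661]
```

View pics/w3.png

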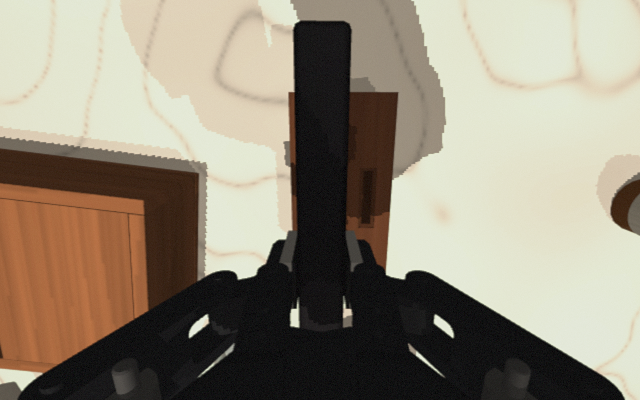

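The wrist view shows the handle's near end at rows 22 and below, columns 295–351. The block's near corners are at (289,93) and (397,93), and the knife slot runs from (371,170) to (365,226).

```bash
python3 - <<'E'
from h import *
z=np.load('w3.npz');C=(z['K'],z['R'],z['t']);im=cv2.imread('pics/w3.png')
e=np.array([plane(C,p,.1865) for p in((295,23),(351,23))]);b=np.array([plane(C,p,.07) for p in((289,93),(397,93),(386,270))]);k=np.array([plane(C,p,.07) for p in((371,169),(365.5,227))])
print('end',e.round(4),np.linalg.norm(e[1]-e[0]));print(b.round(4));print('knife',k.round(4),np.linalg.norm(k[1]-k[0]))
d=b[2]-b[1];th=np.arctan2(d[1],d[0]);print(np.degrees(th))
th2=np.radians(-8.5)
for t in(th2,):
    u=np.array([np.cos(t),np.sin(t),0]);v=np.array([-u[1],u[0],0])
    print('hole from BL',b[0]+85*u/1e3+27*v/1e3,'TL',b[1]+85*u/1e3-57*v/1e3,'knife mid y',k.mean(0)-37*v/1e3)
    print('scr',e.mean(0)+.102*u, 'uv of hole',)
r=im[100,270:420].max(1);print(r.tolist())
E
```

```text
end [[0.4161 0.0929 0.1865]
 [0.419  0.1127 0.1865]] 0.020018531225006696
[[0.4301 0.0756 0.07  ]
 [0.4422 0.1569 0.07  ]
 [0.592  0.1356 0.07  ]]
knife [[0.4977 0.1315 0.07  ]
 [0.5477 0.1217 0.07  ]] 0.050923423621644835
-8.09957997740725
hole from BL [0.5181696  0.08975119 0.07      ] TL [0.51785206 0.08800285 0.07      ] knife mid y [0.51725749 0.08998894 0.07      ]
scr [0.51841362 0.08767947 0.1865    ] uv of hole
[196, 197, 198, 200, 200, 198, 200, 195, 196, 197, 193, 191, 192, 194, 194, 198, 199, 203, 155, 108, 97, 100, 109, 105, 66, 15, 10, 21, 16, 6, 20, 21, 17, 16, 16, 26, 19, 15, 24, 22, 26, 23, 27, 25, 23, 27, 22, 26, 22, 26, 23, 24, 24, 22, 29, 24, 21, 29, 27, 24, 24, 17, 21, 23, 26, 23, 28, 20, 22, 17, 23, 23, 28, 28, 20, 16, 16, 15, 17, 38, 51, 62, 61, 58, 57, 62, 59, 56, 61, 62, 61, 65, 60, 57, 60, 64, 63, 61, 63, 63, 65, 67, 63, 65, 65, 64, 63, 60, 60, 63, 63, 66, 64, 65, 67, 65, 63, 64, 65, 60, 61, 63, 62, 66, 60, 59, 62, 87, 138, 155, 156, 155, 155, 156, 157, 154, 155, 154, 156, 155, 152, 154, 153, 152, 154, 154, 153, 155, 152, 150]
```

View pics/m3.png

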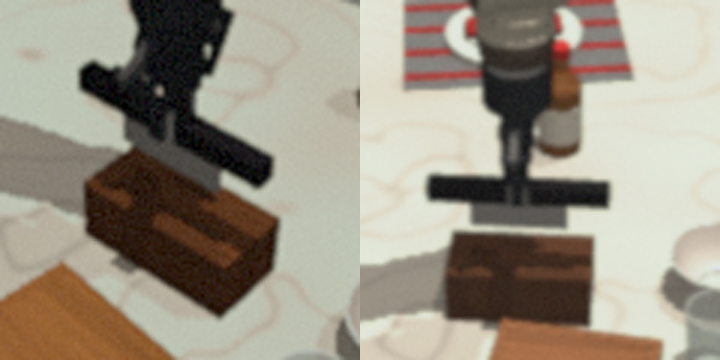

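The crops show the scraper hanging level over the block. A 1.5 mm shift in y is needed.

Request:
servo_tool(moves=[[0, 0.14, -1, 0], [0, 0.14, -2.5, 0], [0, 0.14, -4, 0], [0, 0.14, -5, 0], [0, 0.14, -5.7, 0], [0, 0.14, -6.4, 0], [0, 0.14, -7, 0], [0, 0.14, -7, 0]])

```text
time: 6.48
ee_pos: [0.5164, 0.09, 0.0893]
tcp_rot: [-180.0, -0.1, 171.5]
wrist_force: [-0.7, 0.7, -2.0]
opening: 0.021
grasp_force: 59.3
```

Request:
servo_tool(moves=[[0, 0, -0.6, 0], [0, 0, -1.2, 0], [0, 0, -1.5, 0], [0, 0, -1.7, 0], [0, 0, -1.8, 0], [0, 0, -1.8, 0]])

```text
time: 6.98
ee_pos: [0.5167, 0.0901, 0.0721]
tcp_rot: [-180.0, -0.0, 171.5]
wrist_force: [-0.7, 0.7, -1.9]
opening: 0.0209
grasp_force: 59.3
```

Request:
servo_tool(moves=[[0, 0, -0.1, 0], [0, 0, -0.2, 0], [0, 0, -0.2, 0]])

```text
time: 7.23
ee_pos: [0.517, 0.0902, 0.0711]
tcp_rot: [180.0, 0.1, 171.5]
wrist_force: [-2.9, 0.6, 3.8]
opening: 0.0207
grasp_force: 60.0
```

Request:
servo_tool(moves=[[0, 0, -0.1, 0], [0, 0, -0.15, 0], [0, 0, -0.15, 0]])

```text
time: 7.48
ee_pos: [0.517, 0.0902, 0.0711]
tcp_rot: [180.0, 0.1, 171.5]
wrist_force: [-8.0, -1.1, 16.5]
opening: 0.0209
grasp_force: 61.9
```

Request:
servo_tool(moves=[[0, 0, 0.15, 0], [0, 0, 0.15, 0], [0, 0, 0.15, 0], [0, 0, 0.15, 0], [0, 0, 0.15, 0], [0, 0, 0.15, 0], [0, 0, 3, 0], [0, 0, 6, 0], [0, 0, 9, 0], [0, -2, 12, 0], [2, -5, 14, 0], [3, -6, 15, 0], [3, -6, 15, 0], [3, -6, 15, 0]], claw=0)

```text
time: 8.65
ee_pos: [0.5471, 0.0297, 0.2186]
tcp_rot: [180.0, -0.0, 171.5]
wrist_force: [0.2, 0.5, -0.3]
opening: 0.0852
grasp_force: 0.0
```

```bash
python3 - <<'E'
from h import *
C,im=snap('wrist','w4.png');np.savez('w4.npz',K=C[0],R=C[1],t=C[2]);print(get_obs()['ee_pos'],get_obs()['tcp_rot'])
_,b=snap('side','side4.png');_,a=snap('scene','scene4.png')
a=cv2.resize(a[140:260,270:390],None,fx=3,fy=3,interpolation=2);b=cv2.resize(b[140:260,260:380],None,fx=3,fy=3,interpolation=2)
cv2.imwrite('pics/m4.png',np.hstack([a,b]));
S,D=cal('scene'),cal('side')
# handle ends if seated: centre z .083 and its projections
u=np.array([np.cos(np.radians(-8.5)),np.sin(np.radians(-8.5)),0]);c=np.array([.5178,.0892,.07])
for z in(0,.026):
  for s in(-1,1): print(z,s,proj(S,c+s*.102*u+[0,0,z]),proj(D,c+s*.102*u+[0,0,z]))
E
```

```text
[0.54645786 0.03025871 0.21795472] [-1.79998435e+02 -7.16302470e-02  1.71502237e+02]
0 -1 [299.47186905 172.61572434] [283.15347306 196.26650183]
0 1 [356.23509311 206.15425627] [341.91633018 198.6808962 ]
0.026 -1 [299.20729677 165.70894351] [282.74886533 190.35156041]
0.026 1 [357.01908509 199.21222531] [342.12732756 192.75607279]
```

View pics/m4.png

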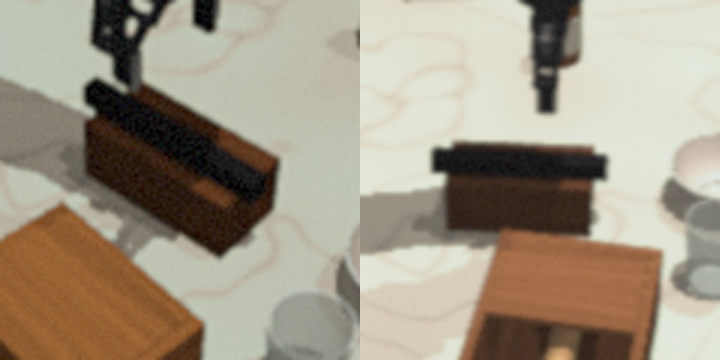

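The crops show the handle seated flat on the block top, matching the predicted ends, and the gripper is clear. Now the pin: I turn the gripper across it and move over the grasp point, 69 mm behind the nose.

Request:
servo_tool(moves=[[-0.3, -3, 0.5, 0.12], [-0.6, -6, 1, 0.24], [-1, -9, 1, 0.36], [-1.3, -12, 1, 0.48], [-1.6, -15, 1, 0.6], [-2, -18, 1, 0.72], [-2.4, -21, 1, 0.84], [-2.8, -24, 1, 0.96], [-3.2, -27, 1, 1.08], [-3.6, -30, 1, 1.2], [-4, -33, 1, 1.32], [-4.8, -35.5, 1, 1.45], [-4.8, -35.5, 1, 1.45], [-4.8, -35.5, 1, 1.45], [-4.8, -35.5, 1, 1.45]])

```text
time: 10.05
ee_pos: [0.4987, -0.3239, 0.2282]
tcp_rot: [179.9, 0.0, -105.5]
wrist_force: [-0.2, 0.3, 0.2]
opening: 0.0855
grasp_force: 0.0
```

```bash
python3 - <<'E'
from h import *
C,im=snap('wrist','w5.png');o=get_obs();print(o['ee_pos'],o['tcp_rot'],o['q'].round(1))
hsv=cv2.cvtColor(im,cv2.COLOR_BGR2HSV)
for n,p in dict(nose=(.4797,-.3917,.046),g=(.4985,-.325,.046)).items(): print(n,proj(C,p).round(0))
m=((hsv[:,:,1]>60)&(hsv[:,:,1]<150)&(hsv[:,:,0]>10)&(hsv[:,:,0]<28)&(hsv[:,:,2]>110)).astype(np.uint8)*255
m=cv2.morphologyEx(m,cv2.MORPH_OPEN,np.ones((3,3)))
for c in sorted(cv2.findContours(m,0,2)[0],key=cv2.contourArea)[-3:]: print(cv2.contourArea(c),cv2.boundingRect(c),cv2.minAreaRect(c))
u,v=proj(C,(.4985,-.325,.046)).astype(int)
for y in(v-60,v-30,v,v+30):
    if 0<=y<400: print(y,hsv[y,max(0,u-60):u+60:4].tolist())
# surroundings for laying down
S,D=cal('scene'),cal('side')
for n,p in dict(bottle=(400,157),smallA=(143,237),smallB=(174,275)).items(): print(n,plane(S,p,.0).round(3))
E
```

```text
[ 0.49892563 -0.3236197   0.22851032] [ 1.79967805e+02  2.61575773e-02 -1.05429327e+02] [ -33.    11.3   16.8   95.6    0.  -107.5]
nose [321. 112.]
g [321. 175.]
203.5 (21, 303, 26, 14) ((33.55883026123047, 309.2353210449219), (9.943960189819336, 25.70877456665039), 75.96376037597656)
395.5 (0, 247, 21, 32) ((10.0, 262.5), (31.0, 20.0), 90.0)
3830.0 (307, 113, 27, 182) ((320.0, 203.5), (181.0, 26.0), 90.0)
114 [[12, 156, 67], [13, 159, 64], [12, 154, 109], [12, 156, 126], [12, 158, 129], [12, 158, 150], [12, 161, 158], [12, 160, 151], [12, 156, 157], [11, 158, 161], [12, 158, 165], [12, 162, 168], [12, 161, 162], [15, 128, 135], [14, 125, 178], [15, 128, 188], [15, 130, 174], [15, 134, 143], [11, 163, 139], [11, 160, 139], [11, 157, 135], [11, 157, 138], [11, 159, 144], [12, 158, 139], [11, 157, 135], [11, 164, 131], [11, 160, 137], [11, 162, 124], [12, 157, 127], [11, 159, 125]]
144 [[11, 154, 63], [12, 166, 63], [12, 156, 67], [12, 166, 118], [12, 159, 122], [12, 159, 146], [11, 159, 167], [11, 157, 162], [11, 168, 76], [11, 161, 81], [11, 165, 79], [10, 167, 81], [15, 128, 140], 
[... 595 characters left out ...]
6, 85], [12, 155, 102], [12, 163, 94], [12, 168, 91], [14, 169, 83], [12, 165, 91], [11, 154, 88], [12, 159, 88], [12, 160, 83], [11, 163, 80]]
204 [[11, 154, 48], [11, 158, 68], [12, 150, 61], [11, 162, 110], [11, 157, 128], [11, 156, 137], [12, 156, 149], [11, 158, 152], [12, 156, 165], [11, 155, 166], [11, 159, 157], [12, 158, 176], [14, 140, 124], [15, 126, 123], [15, 128, 129], [15, 131, 123], [15, 131, 121], [16, 131, 109], [13, 131, 80], [12, 171, 67], [11, 154, 91], [12, 168, 97], [11, 160, 91], [12, 170, 84], [11, 160, 89], [12, 166, 86], [11, 165, 82], [12, 156, 88], [12, 156, 85], [12, 168, 79]]
bottle [0.607 0.415 0.   ]
smallA [ 0.165 -0.273  0.   ]
smallB [ 0.326 -0.311  0.   ]
```

The pin lies exactly under the tool: its column is 320, its nose row 113 (112 predicted) and its direction aligned. Descending to grasp.

Request:
servo_tool(moves=[[0, -0.1, -4, 0], [0, -0.1, -8, 0], [0, -0.1, -12, 0], [0, -0.1, -15, 0], [0, -0.1, -17.5, 0], [0, -0.1, -19.5, 0], [0, -0.1, -20.3, 0], [0, -0.1, -20.3, 0], [0, -0.1, -20.3, 0]])

```text
time: 10.85
ee_pos: [0.4991, -0.3246, 0.0256]
tcp_rot: [180.0, 0.0, -105.4]
wrist_force: [0.8, -0.4, -1.0]
opening: 0.0854
grasp_force: 0.0
```

Request:
servo_tool(moves=[[0, 0, 0, 0], [0, 0, 0, 0], [0, 0, 0, 0], [0, 0, 0, 0], [0, 0, 0, 0], [0, 0, 0, 0], [0, 0, 0, 0], [0, 0, 0, 0]], claw=1, force=25)

```text
time: 11.52
ee_pos: [0.4989, -0.3259, 0.0262]
tcp_rot: [-180.0, 0.0, -105.4]
wrist_force: [-0.2, 1.4, 3.6]
opening: 0.0294
grasp_force: 24.6
```

Request:
servo_tool(moves=[[0, 0, 0.6, 0], [0, 0, 1.2, 0], [0, 0, 1.8, 0], [0, 0, 2.4, 0], [0, 0, 3, 0], [0, 0, 3.6, 0], [0, 0, 4.2, 0], [0, 0, 4.8, 0], [0, 0, 5.4, 0], [0, 0, 6, 0], [0, 0, 6, 0]])

```text
time: 12.43
ee_pos: [0.4992, -0.3262, 0.0873]
tcp_rot: [-179.9, -0.0, -105.4]
wrist_force: [0.1, 0.3, -2.8]
opening: 0.0292
grasp_force: 24.9
```

```bash
cat > tilt.py <<'E'
from h import *
def mask(im):
    h=cv2.cvtColor(im,cv2.COLOR_BGR2HSV)
    m=((h[:,:,1]>50)&(h[:,:,1]<150)&(h[:,:,0]>12)&(h[:,:,0]<28)&(h[:,:,2]>100)).astype(np.uint8)*255
    return cv2.morphologyEx(m,cv2.MORPH_OPEN,np.ones((3,3)))
if __name__=='__main__':
    import sys;k=sys.argv[1]
    o=get_obs();print(o['ee_pos'],o['wrist_force'],o['torque'])
    C,im=snap('wrist',f'wt{k}.png')
    for c in sorted(cv2.findContours(mask(im),0,2)[0],key=cv2.contourArea)[-2:]: print('wrist',cv2.contourArea(c),cv2.boundingRect(c))
    # nose row per slope, seen from the wrist
    g=np.array(o['ee_pos'])+[0,0,.021];u=np.array([np.cos(np.radians(-105.5)),np.sin(np.radians(-105.5)),0])
    for t in(0,5,10,15,20,25,30,35):
        a=np.radians(t);q=lambda s,h=0:g+u*(s*np.cos(a)-h*np.sin(a))+np.array([0,0,s*np.sin(a)+h*np.cos(a)])
        print(t,'wrist nose',proj(C,q(.069,.01)).round(0),'w',round(abs(C[0][0,0]*.026/(C[1]@q(.065)+C[2])[2]),1),'nose z',q(.069)[2].round(3),'tail z',q(-.231)[2].round(3),'scene',proj(cal('scene'),q(.069)).round(0),'side',proj(cal('side'),q(.069)).round(0))
    for n in('scene','side'):
        C,im=snap(n,f'{n}t{k}.png')
        for c in sorted(cv2.findContours(mask(im)*(im[:,:,0]<200),0,2)[0],key=cv2.contourArea)[-4:]: print(n,cv2.contourArea(c),cv2.boundingRect(c))
E
python3 tilt.py 1
```

```text
[ 0.49922641 -0.32615787  0.08732536] [ 0.11795977  0.29611877 -2.82261243] [-0.15774155  0.0341936   0.02953607]
wrist 36.5 (290, 256, 5, 16)
wrist 13124.0 (283, 117, 77, 214)
0 wrist nose [322. 116.] w 63.6 nose z 0.108 tail z 0.108 scene [183. 310.] side [311. 302.]
5 wrist nose [322. 120.] w 66.7 nose z 0.114 tail z 0.088 scene [182. 308.] side [310. 301.]
10 wrist nose [322. 125.] w 69.9 nose z 0.12 tail z 0.068 scene [182. 307.] side [311. 299.]
15 wrist nose [322. 133.] w 73.3 nose z 0.126 tail z 0.049 scene [182. 305.] side [311. 297.]
20 wrist nose [322. 143.] w 76.9 nose z 0.132 tail z 0.029 scene [182. 303.] side [311. 295.]
25 wrist nose [322. 156.] w 80.5 nose z 0.137 tail z 0.011 scene [182. 300.] side [311. 293.]
30 wrist nose [322. 172.] w 84.3 nose z 0.143 tail z -0.007 scene [183. 298.] side [311. 291.]
35 wrist nose [322. 190.] w 88.0 nose z 0.148 tail z -0.024 scene [184. 296.] side [311. 289.]
scene 335.0 (0, 0, 39, 19)
scene 609.0 (224, 255, 52, 32)
scene 2384.5 (238, 0, 86, 51)
scene 26955.0 (318, 0, 322, 161)
side 1608.0 (66, 140, 53, 62)
side 1937.5 (491, 147, 47, 68)
side 4364.5 (477, 277, 76, 107)
side 7090.0 (542, 250, 98, 116)
```

```bash
python3 - <<'E'
import cv2,numpy as np
w=cv2.imread('pics/wt1.png');a=cv2.imread('pics/scenet1.png')[220:360,150:350];b=cv2.imread('pics/sidet1.png')[200:340,250:370]
w=cv2.resize(w[60:340,160:480],(342,300))
a=cv2.resize(a,(428,300),interpolation=2);b=cv2.resize(b,(257,300),interpolation=2)
o=np.zeros((600,800,3),np.uint8);o[:300,:342]=w;o[:300,350:607]=b
a=cv2.resize(cv2.imread('pics/scenet1.png')[240:340,150:350],(600,300),interpolation=2);o[300:,:600]=a
cv2.imwrite('pics/m5.png',o)
E
```

```text
(no output)
```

View pics/m5.png

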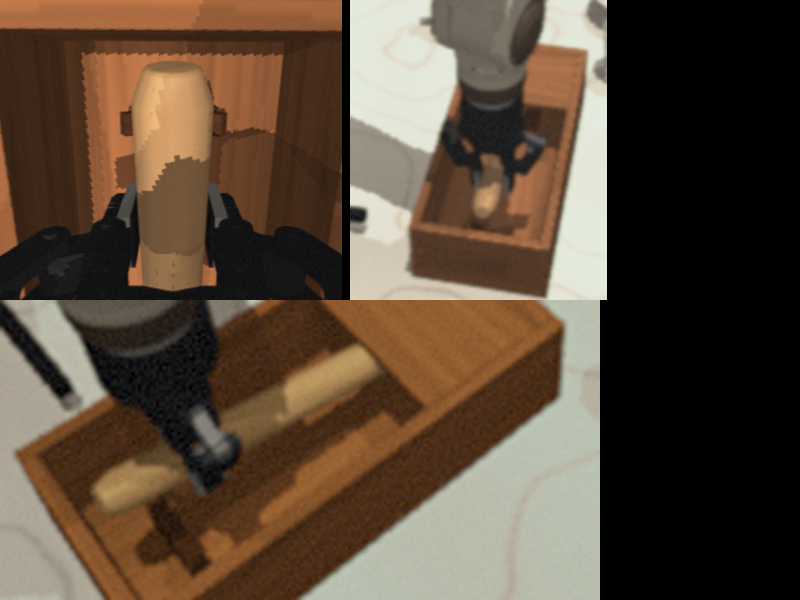

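The pin is slanted nose up under the gripper. Its nose is at scene (185,305) and side (312,297), and it passes under the lid edge at scene (271,261). I intersect these rays with the pin's vertical plane to get the slope.

```bash
python3 - <<'E'
from h import *
g=np.array(get_obs()['ee_pos']);u=np.array([np.cos(np.radians(-105.5)),np.sin(np.radians(-105.5)),0]);n=np.array([-u[1],u[0],0])
for k,C,p in(('nose',cal('scene'),(185,305)),('nose',cal('side'),(312,296.6)),('nose w',cal('wrist'),(321,123.5)),('at lid',cal('scene'),(271,261.5)),('near finger',cal('scene'),(245,275))):
    o,d=ray(C,p);q=o+d*(n@(g-o))/(n@d);print(k,'along',(u@(q-g)).round(4),'z',q[2].round(4))
E
```

```text
nose along 0.0621 z 0.1185
nose along 0.0474 z 0.1053
nose w along 0.0569 z -0.1361
at lid along -0.1429 z 0.0704
near finger along -0.0734 z 0.0855
```

The slope is about 13°. For more room at the rim, I lift further so the light grip lets the lid edge slant the pin more, then ease off.

Request:
servo_tool(moves=[[0, 0, 0.5, 0], [0, 0, 1, 0], [0, 0, 1.5, 0], [0, 0, 2, 0], [0, 0, 2.5, 0], [0, 0, 3, 0], [0, 0, 3.2, 0], [0, 0, 3.2, 0]], force=20)

```text
time: 13.25
ee_pos: [0.499, -0.3261, 0.1186]
tcp_rot: [-179.9, -0.0, -105.4]
wrist_force: [0.4, -0.3, -2.3]
opening: 0.0294
grasp_force: 25.4
```

```bash
python3 tilt.py 2 | egrep 'scene|wrist|^\[' 
```

```text
[ 0.4990188  -0.32605614  0.11858309] [ 0.44386415 -0.26703654 -2.34422766] [-0.19572216  0.04565216 -0.0230466 ]
wrist 12936.0 (279, 122, 84, 209)
0 wrist nose [322. 116.] w 63.7 nose z 0.14 tail z 0.14 scene [179. 302.] side [310. 295.]
5 wrist nose [322. 120.] w 66.7 nose z 0.146 tail z 0.119 scene [178. 300.] side [310. 293.]
10 wrist nose [322. 125.] w 69.9 nose z 0.152 tail z 0.099 scene [178. 298.] side [310. 291.]
15 wrist nose [322. 133.] w 73.3 nose z 0.157 tail z 0.08 scene [178. 296.] side [310. 289.]
20 wrist nose [322. 143.] w 76.9 nose z 0.163 tail z 0.061 scene [178. 294.] side [310. 287.]
25 wrist nose [322. 156.] w 80.6 nose z 0.169 tail z 0.042 scene [178. 292.] side [311. 285.]
30 wrist nose [322. 172.] w 84.3 nose z 0.174 tail z 0.024 scene [179. 289.] side [311. 283.]
35 wrist nose [322. 190.] w 88.0 nose z 0.179 tail z 0.007 scene [180. 287.] side [311. 281.]
scene 298.0 (176, 282, 30, 17)
scene 576.0 (223, 255, 53, 26)
scene 2757.5 (230, 0, 117, 51)
scene 21757.5 (330, 0, 310, 162)
```

```bash
cat > slope.py <<'E'
from tilt import *
import sys
def slope(f,rois,yaw=-105.5):
    im=cv2.imread('pics/'+f);m=mask(im);C=cal('scene')
    g=np.array(get_obs()['ee_pos']);u=np.array([np.cos(np.radians(yaw)),np.sin(np.radians(yaw)),0]);n=np.array([-u[1],u[0],0])
    for x0,x1,y0,y1 in rois:
        for x in range(x0,x1,8):
            r=np.where(m[y0:y1,x])[0]+y0
            if len(r)<4: continue
            P=[]
            for y in(r.min(),r.max(),(r.min()+r.max())/2):
                o,d=ray(C,(x,y));q=o+d*(n@(g-o))/(n@d);P+=[(u@(q-g)).round(3),q[2].round(3)]
            print(x,r.min(),r.max(),P[4:])
if __name__=='__main__': slope('scenet2.png',[(178,206,275,302),(225,276,250,285)])
E
python3 slope.py
```

```text
178 288 297 [np.float64(0.064), np.float64(0.166)]
186 283 298 [np.float64(0.049), np.float64(0.158)]
194 284 295 [np.float64(0.036), np.float64(0.146)]
202 286 291 [np.float64(0.021), np.float64(0.134)]
225 270 273 [np.float64(-0.033), np.float64(0.139)]
233 268 280 [np.float64(-0.048), np.float64(0.115)]
241 265 277 [np.float64(-0.067), np.float64(0.108)]
249 261 274 [np.float64(-0.086), np.float64(0.101)]
257 258 272 [np.float64(-0.106), np.float64(0.092)]
265 255 268 [np.float64(-0.127), np.float64(0.085)]
273 258 265 [np.float64(-0.148), np.float64(0.065)]
```

Request:
servo_tool(moves=[[0, 0, -0.4, 0], [0, 0, -0.4, 0], [-0.3, -1, 0, 0], [-0.6, -2, 0.4, 0], [-0.9, -3.2, 0.8, 0], [-1.3, -4.6, 1.4, 0], [-1.7, -6, 1.9, 0], [-2.1, -7.5, 2.5, 0], [-2.5, -9, 3.1, 0], [-2.9, -10.4, 3.6, 0], [-3.2, -11.8, 4.2, 0], [-3.4, -12.5, 5.5, 0], [-3.4, -12.5, 8, 0], [-3.4, -12.5, 11, 0], [-3.4, -12.5, 14, 0], [-3.4, -12.5, 14, 0], [-3.4, -12.5, 14, 0]], force=60)

```text
time: 14.82
ee_pos: [0.4647, -0.4526, 0.2601]
tcp_rot: [-179.8, -0.1, -105.4]
wrist_force: [0.2, -0.2, -2.4]
opening: 0.0283
grasp_force: 59.7
```

```bash
python3 tilt.py 3 | egrep 'scene|wrist|^\['; python3 -c "
from slope import *
slope('scenet3.png',[(100,320,150,330)])"
```

```text
[ 0.46471219 -0.45257038  0.26010172] [ 0.24247151 -0.24045369 -2.40451171] [-0.16339216  0.09395312  0.00431821]
wrist 587.0 (302, 294, 27, 36)
wrist 7151.5 (279, 122, 80, 122)
0 wrist nose [322. 116.] w 63.6 nose z 0.281 tail z 0.281 scene [ 73. 307.] side [297. 299.]
5 wrist nose [322. 120.] w 66.6 nose z 0.287 tail z 0.261 scene [ 71. 305.] side [297. 298.]
10 wrist nose [322. 125.] w 69.9 nose z 0.293 tail z 0.241 scene [ 70. 302.] side [297. 295.]
15 wrist nose [322. 133.] w 73.3 nose z 0.299 tail z 0.221 scene [ 69. 299.] side [297. 293.]
20 wrist nose [322. 143.] w 76.8 nose z 0.305 tail z 0.202 scene [ 68. 297.] side [297. 291.]
25 wrist nose [322. 156.] w 80.5 nose z 0.31 tail z 0.183 scene [ 68. 294.] side [297. 288.]
30 wrist nose [322. 171.] w 84.2 nose z 0.316 tail z 0.166 scene [ 69. 291.] side [297. 286.]
35 wrist nose [321. 189.] w 87.9 nose z 0.321 tail z 0.149 scene [ 69. 287.] side [298. 283.]
scene 1720.0 (127, 239, 118, 45)
scene 1849.0 (233, 0, 92, 46)
scene 3171.0 (514, 0, 126, 74)
scene 4752.0 (393, 0, 151, 111)
100 284 295 [np.float64(0.03), np.float64(0.283)]
108 289 292 [np.float64(0.022), np.float64(0.272)]
132 269 281 [np.float64(-0.017), np.float64(0.275)]
140 267 282 [np.float64(-0.027), np.float64(0.266)]
148 264 279 [np.float64(-0.04), np.float64(0.262)]
156 261 277 [np.float64(-0.052), np.float64(0.257)]
164 260 274 [np.float64(-0.064), np.float64(0.251)]
172 256 273 [np.float64(-0.077), np.float64(0.246)]
180 254 273 [np.float64(-0.09), np.float64(0.237)]
188 252 268 [np.float64(-0.105), np.float64(0.234)]
196 249 266 [np.float64(-0.119), np.float64(0.228)]
204 248 263 [np.float64(-0.134), np.float64(0.22)]
212 246 260 [np.float64(-0.149), np.float64(0.214)]
220 244 257 [np.float64(-0.165), np.float64(0.208)]
228 241 255 [np.float64(-0.182), np.float64(0.201)]
236 239 253 [np.float64(-0.199), np.float64(0.193)]
244 242 248 [np.float64(-0.216), np.float64(0.181)]
```

The pin is out, slanted about 23°, and it held rigidly even at 25 N. To level it, I lower its tail onto the lid's top with a light grip (fingers over the open mouth) until it lies flat, then tighten and lift.

Request:
servo_tool(moves=[[0.4, 1.5, 0, 0], [1.1, 4, 0, 0], [1.9, 7, 0, 0], [2.7, 10, 0, 0], [3.3, 12, 0, 0], [3.6, 13.1, 0, 0], [3.6, 13.1, -2, 0], [3.6, 13.1, -4.5, 0], [3.6, 13.1, -6.5, 0], [3.6, 13.1, -7, 0], [3.6, 13.1, -7, 0]])

```text
time: 15.88
ee_pos: [0.4997, -0.3197, 0.1855]
tcp_rot: [179.8, 0.1, -105.4]
wrist_force: [-0.4, -0.6, -1.1]
opening: 0.0284
grasp_force: 59.4
```

Request:
servo_tool(moves=[[0, 0, -0.4, 0], [0, 0, -0.9, 0], [0, 0, -1.4, 0], [0, 0, -1.9, 0], [0, 0, -2.4, 0], [0, 0, -2.9, 0], [0, 0, -3.4, 0], [0, 0, -3.9, 0], [0, 0, -4.4, 0], [0, 0, -4.9, 0], [0, 0, -5.4, 0], [0, 0, -5.4, 0]], force=20)

```text
time: 16.88
ee_pos: [0.5004, -0.3194, 0.1323]
tcp_rot: [179.9, 0.0, -105.4]
wrist_force: [0.8, -0.5, 0.6]
opening: 0.0287
grasp_force: 58.1
```

```bash
python3 tilt.py 4 | egrep 'scene|wrist|^\['; python3 -c "
from slope import *
slope('scenet4.png',[(160,340,180,310)])"
```

```text
[ 0.50043952 -0.31944658  0.13232214] [ 0.79034685 -0.49439828  0.563596  ] [ 0.30979196 -0.24942169 -0.05828549]
wrist 6.0 (290, 245, 3, 4)
wrist 13053.5 (284, 116, 75, 215)
0 wrist nose [322. 116.] w 63.7 nose z 0.153 tail z 0.153 scene [180. 296.] side [311. 289.]
5 wrist nose [322. 120.] w 66.7 nose z 0.159 tail z 0.133 scene [180. 294.] side [311. 287.]
10 wrist nose [323. 126.] w 70.0 nose z 0.165 tail z 0.113 scene [179. 292.] side [311. 286.]
15 wrist nose [323. 133.] w 73.4 nose z 0.171 tail z 0.094 scene [179. 290.] side [311. 284.]
20 wrist nose [323. 144.] w 76.9 nose z 0.177 tail z 0.074 scene [179. 288.] side [311. 282.]
25 wrist nose [323. 156.] w 80.6 nose z 0.182 tail z 0.056 scene [180. 285.] side [311. 280.]
30 wrist nose [323. 172.] w 84.3 nose z 0.188 tail z 0.038 scene [180. 283.] side [311. 277.]
35 wrist nose [323. 190.] w 88.0 nose z 0.193 tail z 0.021 scene [181. 280.] side [311. 275.]
scene 409.5 (0, 0, 54, 20)
scene 1013.5 (223, 226, 81, 47)
scene 2679.5 (234, 0, 107, 53)
scene 20334.0 (336, 0, 304, 163)
184 282 296 [np.float64(0.058), np.float64(0.166)]
192 279 294 [np.float64(0.043), np.float64(0.158)]
200 280 289 [np.float64(0.028), np.float64(0.149)]
224 263 267 [np.float64(-0.028), np.float64(0.161)]
232 259 272 [np.float64(-0.044), np.float64(0.144)]
240 254 267 [np.float64(-0.063), np.float64(0.143)]
248 250 264 [np.float64(-0.082), np.float64(0.138)]
256 245 261 [np.float64(-0.102), np.float64(0.133)]
264 241 255 [np.float64(-0.123), np.float64(0.133)]
272 238 251 [np.float64(-0.145), np.float64(0.127)]
280 233 246 [np.float64(-0.167), np.float64(0.126)]
288 229 242 [np.float64(-0.19), np.float64(0.121)]
296 226 238 [np.float64(-0.213), np.float64(0.115)]
```

Request:
servo_tool(moves=[[0, 0, -0.5, 0], [0, 0, -1, 0], [0, 0, -1.5, 0], [0, 0, -2, 0], [0, 0, -2.5, 0], [0, 0, -3, 0], [0, 0, -3.5, 0], [0, 0, -3.7, 0], [0, 0, -3.7, 0]])

```text
time: 17.78
ee_pos: [0.5006, -0.3197, 0.0961]
tcp_rot: [180.0, 0.0, -105.4]
wrist_force: [-0.5, -0.6, 1.3]
opening: 0.0285
grasp_force: 57.8
```

Request:
servo_tool(moves=[[0, 0, 0, 0], [0, 0, 0, 0], [0, 0, 0.4, 0], [0, 0, 1, 0], [0, 0, 2, 0], [0, 0, 4, 0], [0, 0, 7, 0], [0, 0, 10, 0], [0, 0, 13, 0], [0, 0, 15, 0], [0, 0, 16, 0], [0, 0, 16, 0], [0, 0, 16, 0]], force=110)

```text
time: 18.87
ee_pos: [0.5009, -0.32, 0.2574]
tcp_rot: [-179.9, -0.0, -105.4]
wrist_force: [-0.3, 1.4, -3.0]
opening: 0.0274
grasp_force: 108.5
```

```bash
python3 tilt.py 5 | egrep 'wrist|^\['; python3 -c "
from slope import *
slope('scenet5.png',[(130,350,100,310)])
im=cv2.imread('pics/scenet5.png');a=cv2.imread('pics/scene4.png')
d=cv2.absdiff(im,a).max(2)
print('change at tumbler,bowl,bottle,block', [int((d[y0:y1,x0:x1]>60).sum()) for x0,x1,y0,y1 in((355,390,235,282),(384,436,205,255),(388,414,110,162),(295,365,160,225))])"
```

```text
[ 0.50094024 -0.32004347  0.25737221] [-0.3296067   1.37054994 -3.03993734] [-0.1739493   0.07901851 -0.01377649]
wrist 1582.0 (611, 249, 29, 75)
wrist 6198.0 (285, 119, 71, 118)
0 wrist nose [322. 116.] w 63.6 nose z 0.278 tail z 0.278 scene [161. 257.] side [310. 255.]
5 wrist nose [322. 120.] w 66.7 nose z 0.284 tail z 0.258 scene [160. 254.] side [310. 253.]
10 wrist nose [322. 125.] w 69.9 nose z 0.29 tail z 0.238 scene [160. 252.] side [310. 251.]
15 wrist nose [322. 133.] w 73.3 nose z 0.296 tail z 0.219 scene [159. 249.] side [310. 249.]
20 wrist nose [322. 143.] w 76.9 nose z 0.302 tail z 0.199 scene [159. 246.] side [310. 247.]
25 wrist nose [322. 156.] w 80.5 nose z 0.308 tail z 0.181 scene [160. 244.] side [310. 244.]
30 wrist nose [322. 172.] w 84.3 nose z 0.313 tail z 0.163 scene [160. 241.] side [311. 242.]
35 wrist nose [322. 190.] w 88.0 nose z 0.318 tail z 0.146 scene [161. 237.] side [311. 239.]
162 248 257 [np.float64(0.065), np.float64(0.285)]
170 242 260 [np.float64(0.053), np.float64(0.279)]
178 240 256 [np.float64(0.039), np.float64(0.275)]
186 240 251 [np.float64(0.026), np.float64(0.27)]
194 242 245 [np.float64(0.012), np.float64(0.264)]
218 216 233 [np.float64(-0.039), np.float64(0.275)]
226 212 229 [np.float64(-0.055), np.float64(0.274)]
234 209 225 [np.float64(-0.072), np.float64(0.271)]
242 204 221 [np.float64(-0.09), np.float64(0.27)]
250 200 216 [np.float64(-0.108), np.float64(0.27)]
258 196 212 [np.float64(-0.126), np.float64(0.268)]
266 192 207 [np.float64(-0.145), np.float64(0.268)]
274 187 203 [np.float64(-0.164), np.float64(0.267)]
282 183 198 [np.float64(-0.184), np.float64(0.267)]
290 179 194 [np.float64(-0.205), np.float64(0.265)]
298 177 189 [np.float64(-0.226), np.float64(0.261)]
change at tumbler,bowl,bottle,block [0, 0, 0, 451]
```

```bash
python3 - <<'E'
from h import *
a=cv2.imread('pics/scene4.png');b=cv2.imread('pics/scenet3.png')
print('block change',int((cv2.absdiff(a,b).max(2)[172:222,298:362]>60).sum()))
o=get_obs();print(o['time'],o['opening'],o['grasp_force']);print(job_done())
E
```

```text
block change 271
19.0167 0.027586283889437308 108.49893450737
the job is handed in; nothing more can be done
None
```

The job is handed in at 19 s; the verdict was not shown. The scraper was seated in the long slot with its handle on the block. The rolling pin is held within about 4° of level, roughly 16 cm above the box top, and the tumbler, bowl and bottle show no change. A last before/after comparison of the block area showed some changed pixels, which I took to be the arm and its shadow and did not confirm by viewing it.

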